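Clear a stray bolt and restock the roller-spindle box

TASK

First take the large hexagon bolt, which does not belong there, out of the divided grey box and leave it in the aluminium tray. Then lower the two roller spindles that stand on the plywood board into the two free cells, without letting them fall from a height and without shoving the box, so that the box ends with one spindle standing upright on the floor of each cell. Do not displace the spanner, the wire spool or the oil bottle.

Things in the scene. Friction and masses are not known exactly. Their poses are not given: they have to be found in the camera images.
- box: loose grey metal box, 1.5 kg, open-topped, 82 (its x) x 238 (its y) x 60 mm high; walls, floor and the two full-height dividers 4 mm thick. Three cells, each 74 mm square inside, centred at x = 0, y = -78, 0, +78 mm in its frame. Origin: centre of the underside, z up. At the start the cell at y = -78 is empty; of the other two one holds spindle_c and one the bolt, either way round
- spindle_a: spindle to be put away: black nylon guide roller 60 mm in diameter and 26 mm thick, standing flat, a steel shaft rising from its middle: collar 30 mm in diameter to height 34 mm, then shaft 20 mm in diameter to height 115 mm; about 0.35 kg. Origin at the centre of the underside, z up along the shaft. Starts on the plywood board
- spindle_b: spindle to be put away, like spindle_a: black nylon guide roller 60 mm in diameter and 26 mm thick, standing flat, a steel shaft rising from its middle: collar 30 mm in diameter to height 34 mm, then shaft 20 mm in diameter to height 115 mm; about 0.35 kg. Origin at the centre of the underside, z up along the shaft. Starts on the board, 80 mm or more from spindle_a along the board's x
- spindle_c: spindle that already stands in one cell of the box, the same as spindle_a: black nylon guide roller 60 mm in diameter and 26 mm thick, standing flat, a steel shaft rising from its middle: collar 30 mm in diameter to height 34 mm, then shaft 20 mm in diameter to height 115 mm; about 0.35 kg. Origin at the centre of the underside, z up along the shaft
- bolt: dark steel hexagon bolt standing on its head in one cell of the box, plain shank up: head 36 mm across flats and 15 mm high, shank 24 mm in diameter, 115 mm tall in all, about 0.45 kg. Origin at the centre of the head's face (the underside), z up along the shank
- bolt_mid (a point): the bolt's middle, on its axis 57.5 mm from the head's face
- tray: fixed aluminium tray, 170 mm (its x) by 130 mm (its y) by 30 mm high, walls and floor 4 mm, empty at the start; on the other side of the box from the board, either side of the robot. Origin at the centre of its underside, z up
- board: fixed plywood board, 200 mm (its x) by 120 mm (its y), 10 mm thick, lying flat; the two loose spindles stand on it. Origin at the centre of its underside, z up
- spanner: loose steel spanner about 200 mm long, lying flat beyond the box; leave it alone. Origin at its middle on the underside, x along it
- spool: loose spool of steel wire with white flanges, 110 mm in diameter, 70 mm high, standing on its flange beyond the box; leave it alone. Origin at the centre of its underside
- oil_bottle: loose white plastic bottle, 60 mm in diameter, 170 mm high, standing beyond the box; leave it alone. Origin at the centre of its underside
Not all that is in view belongs to the job. Of the things that look like the tray, take the one that is farthest to the robot's left at the start.

How it is judged (in metres and radians):
On the way, in this order (a step that is already met when the one before it is completed fails the run):
1. the bolt lies or stands in the tray, let go and at rest (x of bolt_mid in the frame of tray between -0.08 and 0.08 m and y of bolt_mid in the frame of tray between -0.06 and 0.06 m and z of bolt_mid in the frame of tray between 0 and 0.075 m and linear speed of bolt below 0.05 m/s and contact force between bolt and the fingers below 0.2 N), for 0.2 s.
2. a spindle from the board stands on the floor of a cell (((x of spindle_a in the frame of box between -0.025 and 0.025 m and y of spindle_a in the frame of box between -0.105 and 0.105 m and z of spindle_a in the frame of box between -0.005 and 0.012 m and angle between spindle_a's own z axis and vertical below 0.15 rad) or (x of spindle_b in the frame of box between -0.025 and 0.025 m and y of spindle_b in the frame of box between -0.105 and 0.105 m and z of spindle_b in the frame of box between -0.005 and 0.012 m and angle between spindle_b's own z axis and vertical below 0.15 rad))), for 0.2 s.
At the end, for the whole second after the job is handed in: Bolt in the tray (middle within its walls, under 75 mm above its underside), released, at rest; spindles a, b, c each on the floor of a cell of its own (underside under 12 mm above the box underside, over 50 mm apart), upright within 0.15 rad, at rest; box flat (all of step 1 and x of spindle_a in the frame of box between -0.025 and 0.025 m and y of spindle_a in the frame of box between -0.105 and 0.105 m and z of spindle_a in the frame of box between -0.005 and 0.012 m and angle between each of spindle_a, spindle_b, spindle_c's own z axis and vertical below 0.15 rad and x of spindle_b in the frame of box between -0.025 and 0.025 m and y of spindle_b in the frame of box between -0.105 and 0.105 m and z of spindle_b in the frame of box between -0.005 and 0.012 m and x of spindle_c in the frame of box between -0.025 and 0.025 m and y of spindle_c in the frame of box between -0.105 and 0.105 m and z of spindle_c in the frame of box between -0.005 and 0.012 m and horizontal distance between spindle_a and spindle_b above 0.05 m and horizontal distance between each of spindle_a, spindle_b and spindle_c above 0.05 m and linear speed of each of spindle_a, spindle_b, spindle_c, box below 0.03 m/s and angle between box's own z axis and vertical below 0.1 rad); the robot touches nothing.
It fails at once if the box is shoved more than 30 mm (distance of box from where it was at the start of the episode above 0.03 m).
It fails at once if a spindle falls freely (faster than 0.8 m/s while no finger touches it, that is, from more than about 30 mm) ((linear speed of spindle_a above 0.8 m/s and contact force between spindle_a and the fingers below 0.1 N) or (linear speed of spindle_b above 0.8 m/s and contact force between spindle_b and the fingers below 0.1 N) or (linear speed of spindle_c above 0.8 m/s and contact force between spindle_c and the fingers below 0.1 N)).
It fails at once if the spanner, spool or oil bottle is displaced by more than 30 mm (distance of any of spanner, spool, oil_bottle from where it was at the start of the episode above 0.03 m).
It also fails if it takes over 72 s, if anything falls off the work surface, if the arm or the gripper's body presses on something with over 40 N, if the wrist force passes 120 N, or if a joint passes its speed limit or range.

ROBOT

A 7-joint arm with a two-finger parallel gripper is mounted at the origin on the work surface. World frame = base frame: x ahead of the robot, y to its left, z up, the work surface at z = 0. Lengths are in mm, angles in rad, forces in N, time in s.
With the tool pointing down it reaches from about 400 to 875 mm from the base axis. Payload 4.4 kg.
Tool frame: the origin (TCP) lies on the centre line of the jaws, within the pads' length; the fingertips stand 25 mm ahead of it and the grasp point (between the pads) lies 6 mm ahead of it; x points along the fingers, y is the direction in which the jaws open and shut, and the axes are right-handed (so a half turn about x gives the same grasp; the last joint's range is limited). The gripper opens to 85 mm and grips with 20 to 120 N. Pads are 22 mm wide; open, the fingers measure 114 mm over their backs; the gripper's body (76 mm by 85 mm) begins 54 mm behind the grasp point. The pads swing forward as they close: fully open they stand 13 mm farther back than shut.
Start: joints at [1.2, 0.628, 0.038, 1.517, -0.027, 0.996, -0.02], TCP at [195.093, -620.045, 256.313] pointing down, gripper open.
Joint ranges: [-3.06, 3.06], [-0.37, 2.12], [-1.25, 1.32], [0.18, 2.47], [-1.1, 4.24], [0.23, 1.98], [-2.94, 2.94]. Speed limits (rad/s): [2.57, 2.57, 3.14, 3.14, 3.14, 3.14, 3.14].

INTERFACE

Orientations are given as [roll, pitch, yaw] about the fixed x, y, z axes, in that order (R = Rz(yaw) Ry(pitch) Rx(roll)).
In Python, from cell import * gives the robot as it stands. The module is installed in compiled form; this text tells all that it offers.
- The arm moves only by the tool jog_arm, never from a script. Its argument "series" is a list of rows, each a list of 3 entries, a list of its own where there are three numbers: the turn, a rotation vector about the tool's x, y, z in degrees, then the shift along the tool's x, y, z in mm, then the gripper's target within -1 to 1 (shut at 1, half-way at 0, fully open at -1). In form: [[[rx, ry, rz], [dx, dy, dz], hand], ...]. A call has 1 to 8 rows; each row shifts and turns the commanded pose from where the row before left it, along the tool's axes as they then stand; what a row does not reach is not made up. A row lasts 1/8 s, in which the tool goes at most 62.5 mm and 10.7 degrees, less where a joint would pass 70% of its speed; a pose out of reach is approached as far as the arm can. A call is refused whole if a number of a shift passes 62.5 or a number of a turn 10.7, either way. A call with a gripper value outside its range is refused whole. The fingers move at their own pace and stop on an object; the grip force is fixed at half the most. Time passes only in rows, so rows that do not move let the fingers close. It gives the time, the measured TCP pose, the force and the opening at its end, in the units of the state.
- read_state(): the state, without advancing time (a new reading comes with each control period).
- get_image(name): name is "scene" or "side" or "wrist"; returns a dict with "img" (420x560x3 uint8, red, green, blue), "range_z" (420x560 float32, mm along the optical axis (not along the pixel's ray), 0 where there is no reading), "fovy" (degrees; the focal length in pixels is half the picture's height over the tangent of half this angle, whatever the lens; pixels are square), "cx", "cy" (the principal point, pixels), "cam_to_world" (4x4, takes a point from camera to world coordinates). Camera axes: x right, y up, looking along -z (the intrinsics and any distortion apply to the point x, -y, -z); pixel columns grow to the right and rows downward; lengths in mm; the calibration is good to about 2 mm. A picture is of the moment at which its call begins.
- finish_job(): hands the job in, once; it reports no verdict.
The state is a dict: "clock": time; "qpos": joint angles; "qd": joint speeds; "tau": joint torques, N m; "eef_pos": TCP position; "tool_rot": TCP orientation; "force": force on the tool from outside, world axes, zero at the start; "torque": the same for the moment, N m; "width": finger opening in mm.
Only numpy, scipy, OpenCV 4.12 (cv2) and the standard library are available. Lean on these libraries where they do the work, as an engineer would, in place of code of your own. Each camera call takes 0.05 s, during which the arm holds its last target. There are 200 camera calls.

## Working session

There is one attempt and no reset: what is moved stays moved. The work goes in short steps, Python scripts to look and compute and a tool call to move; the robot and the scene stay as the last step left them, time stands still between calls to the robot, and variables do not carry over. Pictures are saved under pics/ and viewed, about 8 in all and at most 12, crops included, and the job is handed in when it is done.

Besides the shell and the picture viewer there is one more tool, called after "Call:" by a JSON object that holds its "name" and its "arguments", one argument or row to a line. jog_arm: Moves the arm, as the interface text tells. Its arguments: {"type":"object","properties":{"series":{"type":"array"}},"required":["series"]}

```bash
mkdir -p pics; cat > h.py <<'E'
from cell import *
import numpy as np, cv2
def save(name,f):
    d=get_image(name); cv2.imwrite(f'pics/{f}.png',d['img'][:,:,::-1]); np.savez(f'pics/{f}.npz',**d); return d
def pts(d):
    H,W=d['range_z'].shape; f=H/2/np.tan(np.radians(d['fovy'])/2)
    v,u=np.mgrid[:H,:W]; z=d['range_z']
    P=np.stack([(u-d['cx'])/f*z,-(v-d['cy'])/f*z,-z,np.ones_like(z)],-1)
    return (P@np.array(d['cam_to_world']).T)[...,:3]
def ray(d,u,v,zp):
    f=d['img'].shape[0]/2/np.tan(np.radians(d['fovy'])/2); T=np.array(d['cam_to_world'])
    r=T[:3,:3]@np.array([(u-d['cx'])/f,-(v-d['cy'])/f,-1]); o=T[:3,3]
    return o+r*(zp-o[2])/r[2]
E
python3 - <<'E'
from h import *
print(read_state())
a=save('scene','s1');b=save('side','d1');w=save('wrist','w1')
cv2.imwrite('pics/both.png',cv2.resize(np.vstack([np.hstack([a['img'],b['img']]),np.hstack([w['img'],w['img']*0])])[:,:,::-1],(800,600)))
for d in(a,b,w): print({k:v for k,v in d.items() if k not in('img','range_z')}, (d['range_z']>0).mean())
E
```

```text
{'clock': 0.0, 'qpos': array([ 1.2001818 ,  0.62936408,  0.03842831,  1.51836851, -0.02699577,
        0.99631335, -0.01999706]), 'qd': array([ 0.00021368,  0.00139428, -0.00014076,  0.0008575 ,  0.0004675 ,
       -0.00062638,  0.00169491]), 'tau': array([-1.75264654e-05, -5.63405049e+01,  1.22589905e+00, -1.93450177e+01,
        1.08914659e-02,  1.02969847e-02,  1.17548834e-05]), 'eef_pos': array([ 194.93445346, -619.46827682,  255.37701192]), 'tool_rot': array([-1.55933887,  1.56886067,  1.88708458]), 'force': array([ 0.1401724 , -0.10620389,  0.4797298 ]), 'torque': array([ 0.00739282, -0.00915931, -0.01572597]), 'width': 85.39142822783599}
{'fovy': 46.50464004850517, 'cx': 272.885926045701, 'cy': 211.17433101997983, 'cam_to_world': array([[-5.28001708e-01, -5.74405558e-01,  6.25517747e-01,
         1.28752288e+03],
       [ 8.49095922e-01, -3.43342350e-01,  4.01437599e-01,
         4.42245736e+02],
       [-1.58212552e-02,  7.43084306e-01,  6.69010764e-01,
         8.89663310e+02],
       [ 0.00000000e+00,  0.00000000e+00,  0.00000000e+00,
         1.00000000e+00]])} 0.995841836
[... 219 characters left out ...]
877710e-01,  6.44639745e-01,
         7.60316864e+02],
       [ 5.35905970e-03,  6.74659791e-01,  7.38109374e-01,
         9.70914044e+02],
       [ 0.00000000e+00,  0.00000000e+00,  0.00000000e+00,
         1.00000000e+00]])} 0.996062925170068
{'fovy': 65.67154919688744, 'cx': 286.6679286609428, 'cy': 207.56904788646776, 'cam_to_world': array([[ 2.98581925e-01,  9.16855506e-01,  2.64999651e-01,
         2.62911840e+02],
       [-9.54383501e-01,  2.87126889e-01,  8.19163127e-02,
        -5.98993050e+02],
       [-9.83102949e-04, -2.77370025e-01,  9.60762667e-01,
         3.72576854e+02],
       [ 0.00000000e+00,  0.00000000e+00,  0.00000000e+00,
         1.00000000e+00]])} 0.9959821428571428
```

View pics/both.png

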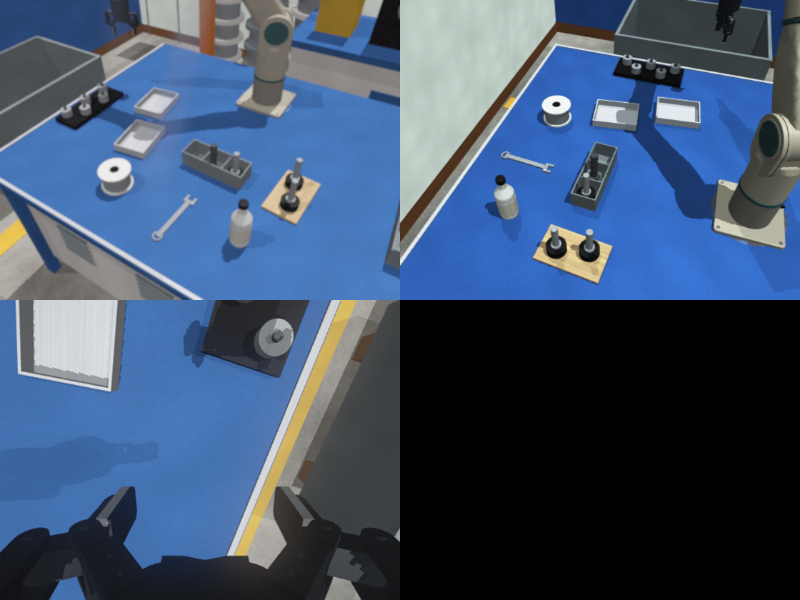

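The composite shows the scene view (top left), side view (top right) and wrist view (bottom). In the scene quadrant the grey box is at (217,163), the dark bolt at about (213,150) and spindle_c at (236,160). The board with its two spindles is at (292,190). Two tray-like boxes are at (157,102) and (138,138). In the side quadrant they are at (678,112) and (615,115). I'll measure both trays, along with everything else.

```bash
python3 - <<'E'
from h import *
D={k:dict(np.load(f'pics/{k}.npz')) for k in('s1','d1')}
allp={}
for k,d in D.items():
    P=pts(d); x,y,z=P[...,0],P[...,1],P[...,2]
    reg=(x>300)&(x<900)&(np.abs(y)<700)
    print(k,'table z',np.median(z[reg&(z<8)&(z>-15)]))
    for nm,lo,hi in(('low 24-34',22,36),('box rim 52-66',54,66),('tall 100-135',106,135)):
        m=(reg&(z>lo)&(z<hi)).astype(np.uint8)
        n,l,st,c=cv2.connectedComponentsWithStats(m)
        for i in range(1,n):
            if st[i,4]<12: continue
            q=P[l==i]; col=np.median(d['img'][l==i],0)
            r=cv2.minAreaRect(q[:,:2].astype(np.float32))
            print(nm,'px',c[i].round(),'n',st[i,4],'med',np.median(q,0).round(0),'rect',np.round(r[0]),np.round(r[1]),round(r[2],1),'ztop',np.percentile(q[:,2],95).round(1),col)
E
```

```text
s1 table z -0.09113618711501204
low 24-34 px [144. 127.] n 39 med [ 351. -649.   31.] rect [ 351. -660.] [32. 53.] 31.7 ztop 35.5 [91. 93. 96.]
low 24-34 px [145. 141.] n 61 med [ 411. -596.   28.] rect [ 406. -600.] [26. 45.] 51.9 ztop 35.0 [88. 90. 93.]
low 24-34 px [207. 152.] n 191 med [ 365. -391.   27.] rect [ 335. -390.] [ 81. 135.] 5.5 ztop 31.5 [150. 153. 163.]
low 24-34 px [120. 143.] n 48 med [ 461. -650.   30.] rect [ 457. -656.] [22. 44.] 55.4 ztop 35.2 [ 96.  97. 101.]
low 24-34 px [120. 158.] n 58 med [ 519. -595.   29.] rect [ 515. -603.] [26. 48.] 48.5 ztop 34.4 [91.  92.5 96.5]
low 24-34 px [ 94. 162.] n 59 med [ 571. -650.   30.] rect [ 569. -653.] [26. 43.] 56.4 ztop 35.6 [91. 92. 96.]
low 24-34 px [194. 191.] n 504 med [ 526. -306.   28.] rect [ 517. -308.] [175. 134.] 8.0 ztop 31.7 [141. 143. 152.]
low 24-34 px [277. 209.] n 122 med [463. -74.  30.] rect [471. -72.] [40. 81.] 35.5 ztop 35.3 [79. 83. 87.]
low 24-34 px [311. 221.] n 60 med [465.  29.  29.] rect [465.  31.] [43.  6.] 89.0 ztop 35.2 [80. 85. 87.]
low 24-34 px [290. 222.] n 25 med [498. -14.  30.] re
[... 6850 characters left out ...]
[84.  91.5 95. ]
box rim 52-66 px [264. 344.] n 29 med [437. 297.  60.] rect [438. 295.] [19.  9.] 4.7 ztop 65.0 [75. 82. 85.]
tall 100-135 px [272. 219.] n 104 med [507.  20. 117.] rect [509.  18.] [24. 24.] 61.9 ztop 120.5 [73.5 80.  84. ]
tall 100-135 px [260. 246.] n 79 med [508. 106. 118.] rect [509. 103.] [17. 19.] 17.8 ztop 119.8 [156. 167. 173.]
tall 100-135 px [145. 270.] n 413 med [712. 240. 117.] rect [718. 233.] [56. 45.] 36.3 ztop 132.0 [203. 213. 211.]
tall 100-135 px [216. 322.] n 122 med [530. 311. 123.] rect [531. 308.] [19. 20.] 84.8 ztop 126.5 [177. 189. 181.]
tall 100-135 px [265. 327.] n 123 med [438. 292. 124.] rect [438. 289.] [19. 19.] 46.7 ztop 126.6 [146. 161. 196.]
```

```bash
cat >> h.py <<'E'
from scipy.spatial.transform import Rotation as Ro
GZ=6
def plan(x,y,z,jaw=None):
    """target = grasp point, world; jaw = world yaw (deg) of tool y, tool pointing down"""
    s=read_state(); R=Ro.from_euler('xyz',s['tool_rot']).as_matrix()
    g=s['eef_pos']+GZ*R[:,0]; d=np.array([x,y,z])-g
    print('clock',round(s['clock'],2),'grasp pt',g.round(1),'tool x',R[:,0].round(3),'tool y',R[:,1].round(3),'width',round(s['width'],1),'F',s['force'].round(1),'q7',s['qpos'][6].round(2))
    print('shift world',d.round(1))
    if jaw is not None:
        a=np.radians(jaw); ty=np.array([np.cos(a),np.sin(a),0]); ty*=np.sign(ty@R[:,1]) or 1
        T=np.array([[0,0,-1.],ty,np.cross([0,0,-1.],ty)]).T
        print('turn deg (tool)',np.degrees(Ro.from_matrix(R.T@T).as_rotvec()).round(2),'shift in tool axes AFTER turn',(T.T@d).round(1),'z axis',T[:,2].round(3))
    print('shift in tool axes now',(R.T@d).round(1))
E
python3 - <<'E'
from h import *
d=dict(np.load('pics/s1.npz')); c=d['img'][110:230,130:360]; c2=dict(np.load('pics/d1.npz'))['img'][120:240,220:450]
e=d['img'][270:390,330:560]
cv2.imwrite('pics/crop.png',cv2.resize(np.vstack([c,c2,e]),None,fx=1.66,fy=1.66,interpolation=3)[:,:,::-1])
P=pts(d)[320:380,530:560]; print('edge thing z range',np.percentile(P[...,2],[2,50,98]))
# tray: fit both
for k in('s1','d1'):
    d=dict(np.load(f'pics/{k}.npz'));P=pts(d);m=(P[...,2]>20)&(P[...,2]<36)&(P[...,0]>200)&(P[...,0]<640)&(P[...,1]<-220)&(P[...,1]>-480)
    for sel in (m&(P[...,0]<425),m&(P[...,0]>425)): print(k,sel.sum(),cv2.minAreaRect(P[sel][:,:2].astype(np.float32)))
    f=(P[...,2]>-3)&(P[...,2]<10)&(np.hypot(P[...,0]-517,P[...,1]+308)<40); print('floor z',np.median(P[f][:,2]))
plan(510,17.5,200,90)
E
```

```text
edge thing z range [-2.81572117  2.29356871 66.26540462]
s1 433 ((315.8113708496094, -366.38134765625), (241.0336456298828, 186.3606414794922), 6.758511066436768)
s1 564 ((517.5001220703125, -307.4700012207031), (174.5138397216797, 134.17881774902344), 7.8648786544799805)
floor z 3.6153289380636693
d1 511 ((324.1737976074219, -382.85345458984375), (272.6200256347656, 166.30621337890625), 19.79943084716797)
d1 513 ((517.1661376953125, -307.2599792480469), (170.13185119628906, 139.93417358398438), 7.8144025802612305)
floor z 3.676172907184764
clock 0.15 grasp pt [ 195.  -619.6  249.6] tool x [-0.     0.001 -1.   ] tool y [ 0.3   -0.954 -0.001] width 85.3 F [-0.4 -0.5  0.1] q7 -0.02
shift world [315.  637.1 -49.6]
turn deg (tool) [1.747e+01 1.000e-02 8.000e-02] shift in tool axes AFTER turn [  49.6 -637.1 -315. ] z axis [-1.  0.  0.]
shift in tool axes now [  50.4 -513.1 -491.7]
```

View pics/crop.png

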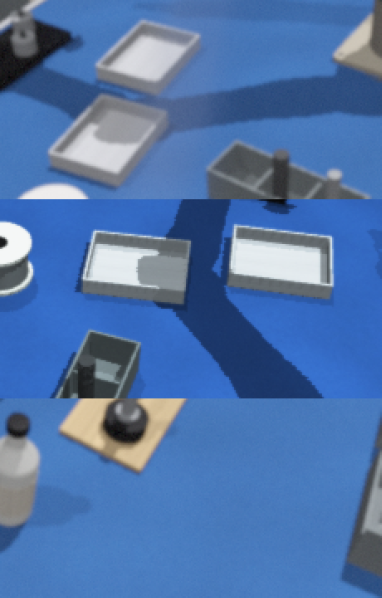

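The top crop row is the scene view with two look-alike trays. Tray A is at scene px (194,191), world (517,-307), yaw 7.8°. Tray B is at px (207,152), world about (334,-391). The side view (middle row) also shows both. A has the larger y, so it is farthest to the robot's left and is the tray meant. The dark grey thing at the scene's right edge (550,348) is about 66 mm high, so it is not a 30 mm aluminium tray.

Now I move toward the bolt.

Call:
{"name": "jog_arm", "arguments": {
  "series": [
    [[8.75,0,0],[0,0,0],-1],
    [[8.75,0,0],[0,0,0],-1],
    [[0,0,0],[0,-45,-22],-1],
    [[0,0,0],[0,-45,-22],-1],
    [[0,0,0],[0,-45,-22],-1],
    [[0,0,0],[0,-45,-22],-1],
    [[0,0,0],[0,-45,-22],-1],
    [[0,0,0],[0,-45,-22],-0.3]
  ]
}}

```text
clock: 1.15
eef_pos: [327.8, -348.6, 256.3]
tool_rot: [-2.896, 1.571, 0.245]
force: [0.7, -1.6, -0.9]
width: 69.8
```

Call:
{"name": "jog_arm", "arguments": {
  "series": [
    [[0,0,0],[0,-45,-22],-0.3],
    [[0,0,0],[0,-45,-22],-0.3],
    [[0,0,0],[0,-45,-22],-0.3],
    [[0,0,0],[0,-45,-22],-0.3],
    [[0,0,0],[0,-45,-22],-0.3],
    [[0,0,0],[0,-45,-22],-0.3],
    [[0,0,0],[0,-45,-25],-0.3],
    [[0,0,0],[0,0,0],-0.3]
  ]
}}

```text
clock: 2.15
eef_pos: [486.2, -30.7, 256.1]
tool_rot: [-2.122, 1.568, 1.027]
force: [-0.2, -0.1, -0.1]
width: 55.3
```

```bash
python3 - <<'E'
from h import *
plan(510,17.5,98,90)
w=save('wrist','w2')
P=pts(w);m=((P[...,2]>108)&(P[...,2]<130)).astype(np.uint8);n,l,st,c=cv2.connectedComponentsWithStats(m)
for i in range(1,n):
    if st[i,4]>60: q=P[l==i]; print(c[i].round(),st[i,4],((q.min(0)+q.max(0))/2).round(1),(np.ptp(q,axis=0)).round(1))
E
```

```text
clock 2.15 grasp pt [486.2 -30.7 250.1] tool x [ 0.001  0.002 -1.   ] tool y [ 0.007 -1.    -0.002] width 55.3 F [-0.2 -0.1 -0.1] q7 -1.53
shift world [  23.8   48.2 -152.1]
turn deg (tool) [ 0.41 -0.07  0.11] shift in tool axes AFTER turn [152.1 -48.2 -23.8] z axis [-1.  0.  0.]
shift in tool axes now [152.3 -47.7 -24. ]
[230. 176.] 788 [509.   14.8 114.8] [24.6 24.8 10.6]
[124. 176.] 597 [508.1 100.2 114.2] [19.9 19.9 12.4]
```

View pics/w2.png

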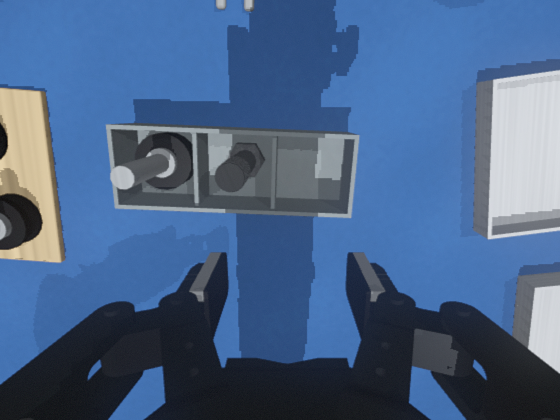

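The wrist view shows the box with spindle_c in the left cell (shaft top 124,176), the bolt in the middle cell (230,176) and the right cell empty. Bolt top is about (509.5,16.5) in world. I'll descend and grip it.

Call:
{"name": "jog_arm", "arguments": {
  "series": [
    [[0.4,0,0],[0,-47,-23.5],-0.3],
    [[0,0,0],[40,0,0],-0.3],
    [[0,0,0],[40,0,0],-0.3],
    [[0,0,0],[40,0,0],-0.3],
    [[0,0,0],[32,0,0],-0.3],
    [[0,0,0],[0,0,0],1],
    [[0,0,0],[0,0,0],1],
    [[0,0,0],[0,0,0],1]
  ]
}}

```text
clock: 3.2
eef_pos: [508.3, 11.3, 105.3]
tool_rot: [3.015, 1.569, -0.134]
force: [0.8, 0.8, -5.9]
width: 22.8
```

Call:
{"name": "jog_arm", "arguments": {
  "series": [
    [[0,0,0],[0,0,0],1],
    [[0,0,0],[0,0,0],1],
    [[0,0,0],[-5,0,0],1],
    [[0,0,0],[-15,0,0],1]
  ]
}}

```text
clock: 3.7
eef_pos: [507.3, 11.8, 124.4]
tool_rot: [0.04, 1.569, -3.109]
force: [0.1, -0.4, -5.5]
width: 22.7
```

```bash
python3 - <<'E'
from h import *
plan(509.5,16.5,210,90)
E
```

```text
clock 3.7 grasp pt [507.3  11.8 118.4] tool x [-0.002 -0.    -1.   ] tool y [-0.007 -1.     0.   ] width 22.7 F [ 0.1 -0.4 -5.5] q7 -1.62
shift world [ 2.2  4.7 91.6]
turn deg (tool) [-0.43  0.11 -0.  ] shift in tool axes AFTER turn [-91.6  -4.7  -2.2] z axis [-1.  0.  0.]
shift in tool axes now [-91.6  -4.7  -2. ]
```

Call:
{"name": "jog_arm", "arguments": {
  "series": [
    [[0,0,0],[-40,0,0],1],
    [[0,0,0],[-40,0,0],1],
    [[0,0,0],[0,45,-1.5],1],
    [[0,0,0],[0,45,-1.5],1],
    [[0,0,0],[0,45,-1.5],1],
    [[0,0,0],[0,45,-1.5],1],
    [[0,0,0],[0,45,-1.5],1],
    [[0,0,0],[0,45,-1.5],1]
  ]
}}

```text
clock: 4.7
eef_pos: [514.7, -259.6, 205.2]
tool_rot: [-3.074, 1.57, 0.061]
force: [1.0, -0.6, -5.4]
width: 22.6
```

Call:
{"name": "jog_arm", "arguments": {
  "series": [
    [[0,0,0],[0,45,-1],1],
    [[0,0,0],[0,0,0],1],
    [[0,0,0],[0,0,0],1]
  ]
}}

```text
clock: 5.08
eef_pos: [515.3, -302.6, 204.6]
tool_rot: [-1.338, 1.57, 1.796]
force: [0.4, 0.5, -5.1]
width: 22.6
```

```bash
python3 - <<'E'
from h import *
plan(517,-307,98,90)
E
```

```text
clock 5.08 grasp pt [ 515.3 -302.6  198.6] tool x [-0.     0.001 -1.   ] tool y [-0.008 -1.    -0.001] width 22.6 F [ 0.4  0.5 -5.1] q7 -1.07
shift world [   1.7   -4.4 -100.6]
turn deg (tool) [-0.46  0.02  0.07] shift in tool axes AFTER turn [100.6   4.4  -1.7] z axis [-1.  0.  0.]
shift in tool axes now [100.6   4.5  -1.8]
```

Call:
{"name": "jog_arm", "arguments": {
  "series": [
    [[0,0,0],[35,0,0],1],
    [[0,0,0],[35,0,0],1],
    [[0,0,0],[20,0,0],1],
    [[0,0,0],[6,0,0],1],
    [[0,0,0],[1.5,0,0],1],
    [[0,0,0],[0,0,0],1]
  ]
}}

```text
clock: 5.82
eef_pos: [516.4, -303.3, 107.9]
tool_rot: [2.742, 1.569, -0.407]
force: [-0.4, -0.5, -4.5]
width: 22.5
```

Call:
{"name": "jog_arm", "arguments": {
  "series": [
    [[0,0,0],[2,0,0],1],
    [[0,0,0],[0,0,0],1]
  ]
}}

```text
clock: 6.08
eef_pos: [515.7, -303.4, 105.2]
tool_rot: [2.789, 1.57, -0.361]
force: [0.1, -0.6, -4.4]
width: 22.6
```

Call:
{"name": "jog_arm", "arguments": {
  "series": [
    [[0,0,0],[1,0,0],1],
    [[0,0,0],[0,0,0],1]
  ]
}}

```text
clock: 6.32
eef_pos: [515.8, -303.5, 105.1]
tool_rot: [2.8, 1.57, -0.35]
force: [-1.3, 1.4, 4.5]
width: 22.3
```

Call:
{"name": "jog_arm", "arguments": {
  "series": [
    [[0,0,0],[1,0,0],1],
    [[0,0,0],[0,0,0],1]
  ]
}}

```text
clock: 6.58
eef_pos: [516.0, -303.5, 105.1]
tool_rot: [2.786, 1.569, -0.363]
force: [-4.2, 2.8, 12.9]
width: 22.7
```

Call:
{"name": "jog_arm", "arguments": {
  "series": [
    [[0,0,0],[-1.5,0,0],1],
    [[0,0,0],[0,0,0],0],
    [[0,0,0],[0,0,0],-0.3],
    [[0,0,0],[0,0,0],-0.3],
    [[0,0,0],[-15,0,0],-0.3],
    [[0,0,0],[-45,0,0],-0.3],
    [[0,0,0],[-50,0,0],-0.3],
    [[0,0,0],[-50,0,0],-0.3]
  ]
}}

```text
clock: 7.58
eef_pos: [515.6, -303.3, 267.0]
tool_rot: [2.653, 1.57, -0.497]
force: [0.5, -0.1, -0.2]
width: 55.7
```

```bash
python3 - <<'E'
from h import *
plan(438.5,289,240,90)
d=save('side','d3'); s=save('scene','s3')
for d in(d,s):
    P=pts(d);m=((P[...,2]>106)&(P[...,2]<130)&(P[...,0]<650)&(P[...,0]>350)&(P[...,1]>-400)&(P[...,1]<400)).astype(np.uint8);n,l,st,c=cv2.connectedComponentsWithStats(m)
    for i in range(1,n):
        if st[i,4]>40: q=P[l==i]; print(c[i].round(),st[i,4],((q.min(0)+q.max(0))/2).round(1),(np.ptp(q,axis=0)).round(1))
E
```

```text
clock 7.58 grasp pt [ 515.6 -303.3  261. ] tool x [ 0.001 -0.001 -1.   ] tool y [-0.008 -1.     0.001] width 55.7 F [ 0.5 -0.1 -0.2] q7 -1.07
shift world [-77.1 592.3 -21. ]
turn deg (tool) [-0.44 -0.06 -0.03] shift in tool axes AFTER turn [  21.  -592.3   77.1] z axis [-1.  0.  0.]
shift in tool axes now [  20.6 -591.7   81.7]
[304. 134.] 73 [ 515.9 -299.9  114.3] [22.1 24.5 16.3]
[260. 247.] 80 [508.6 102.9 114.3] [19.5 20.3 15.3]
[215. 322.] 121 [531.5 308.1 117.2] [19.3 19.6 21.9]
[265. 327.] 125 [438.3 288.5 117.2] [18.9 20.7 21.9]
[193. 166.] 74 [ 518.  -301.2  114.5] [25.3 25.6 16.6]
[331. 217.] 66 [509.8 101.9 113.9] [18.8 20.  14.5]
[418. 227.] 94 [439.6 288.5 117. ] [24.3 19.5 20.8]
[412. 256.] 106 [532.4 307.3 116.5] [23.  19.7 21. ]
```

The bolt stands in tray A: in both views its top is at about (517,-300.5), 119 mm high. Now I go to the nearer spindle.

Call:
{"name": "jog_arm", "arguments": {
  "series": [
    [[-0.4,0,0],[0,-45.5,6],-0.3],
    [[0,0,0],[0,-45.5,6],-0.3],
    [[0,0,0],[0,-45.5,6],-0.3],
    [[0,0,0],[0,-45.5,6],-0.3],
    [[0,0,0],[0,-45.5,6],-0.3],
    [[0,0,0],[0,-45.5,6],-0.3],
    [[0,0,0],[0,-45.5,6],-0.3],
    [[0,0,0],[0,-45.5,6],-0.3]
  ]
}}

```text
clock: 8.68
eef_pos: [467.8, 62.1, 264.8]
tool_rot: [-3.015, 1.57, 0.126]
force: [1.6, -0.1, 0.1]
width: 55.5
```

Call:
{"name": "jog_arm", "arguments": {
  "series": [
    [[0,0,0],[0,-45.5,6],-0.3],
    [[0,0,0],[0,-45.5,6],-0.3],
    [[0,0,0],[0,-45.5,6],-0.3],
    [[0,0,0],[0,-45.5,6],-0.3],
    [[0,0,0],[0,-45.5,6],-0.3],
    [[0,0,0],[0,0,0],-0.3],
    [[0,0,0],[0,0,0],-0.3]
  ]
}}

```text
clock: 9.55
eef_pos: [438.2, 287.5, 264.4]
tool_rot: [1.581, 1.57, -1.561]
force: [0.0, -0.0, 0.4]
width: 55.5
```

```bash
python3 - <<'E'
from h import *
plan(438.5,288.5,104,90)
w=save('wrist','w4')
P=pts(w);m=((P[...,2]>112)&(P[...,2]<135)).astype(np.uint8);n,l,st,c=cv2.connectedComponentsWithStats(m)
for i in range(1,n):
    if st[i,4]>60: q=P[l==i]; print(c[i].round(),st[i,4],((q.min(0)+q.max(0))/2).round(1),(np.ptp(q,axis=0)).round(1))
E
```

```text
clock 9.55 grasp pt [438.2 287.5 258.4] tool x [ 0.    -0.001 -1.   ] tool y [-0.001 -1.     0.001] width 55.5 F [ 0.  -0.   0.4] q7 -2.23
shift world [   0.3    1.  -154.4]
turn deg (tool) [-0.04 -0.   -0.05] shift in tool axes AFTER turn [154.4  -1.   -0.3] z axis [-1.  0.  0.]
shift in tool axes now [154.4  -1.1  -0.3]
[261.  83.] 601 [531.3 305.9 119.5] [19.6 19.5 14.6]
[523. 115.] 624 [507.5 101.2 116.2] [19.1 20.3  8.5]
[287. 202.] 491 [438.6 287.  119.5] [18.8 19.1 14.3]
```

Call:
{"name": "jog_arm", "arguments": {
  "series": [
    [[0,0,0],[40,0,0],-0.3],
    [[0,0,0],[40,0,0],-0.3],
    [[0,0,0],[40,0,0],-0.3],
    [[0,0,0],[34,0,0],-0.3],
    [[0,0,0],[0,0,0],-0.3],
    [[0,0,0],[0,0,0],1],
    [[0,0,0],[0,0,0],1],
    [[0,0,0],[0,0,0],1]
  ]
}}

```text
clock: 10.6
eef_pos: [439.4, 288.4, 111.9]
tool_rot: [-2.709, 1.568, 0.431]
force: [-0.7, -2.2, 7.3]
width: 18.7
```

Call:
{"name": "jog_arm", "arguments": {
  "series": [
    [[0,0,0],[0,0,0],1],
    [[0,0,0],[0,0,0],1]
  ]
}}

```text
clock: 10.85
eef_pos: [439.4, 288.4, 111.9]
tool_rot: [-2.736, 1.568, 0.405]
force: [-0.8, -2.0, 7.4]
width: 18.7
```

Call:
{"name": "jog_arm", "arguments": {
  "series": [
    [[0,0,0],[-5,0,0],1],
    [[0,0,0],[-30,0,0],1],
    [[0,0,0],[-50,0,0],1],
    [[0,0,0],[-50,0,0],1],
    [[0,0,0],[-10,0,0],1],
    [[0,0,0],[0,0,0],1]
  ]
}}

```text
clock: 11.6
eef_pos: [437.8, 288.1, 255.2]
tool_rot: [0.44, 1.571, -2.702]
force: [0.2, 0.1, -4.4]
width: 18.5
```

```bash
python3 - <<'E'
from h import *
plan(501,-54,250,90)
w=save('wrist','w5')
d=save('side','d5');P=pts(d);m=(P[...,2]>54)&(P[...,2]<64)&(P[...,0]>440)&(P[...,0]<570)&(P[...,1]>-120)&(P[...,1]<160)
print('box side',cv2.minAreaRect(P[m][:,:2].astype(np.float32)))
P=pts(w);m=(P[...,2]>54)&(P[...,2]<64)&(P[...,0]>440)&(P[...,0]<570)&(P[...,1]>-120)&(P[...,1]<160)
print('box wrist',m.sum(),cv2.minAreaRect(P[m][:,:2].astype(np.float32)))
E
```

```text
clock 11.6 grasp pt [437.8 288.1 249.2] tool x [-0. -0. -1.] tool y [-0.001 -1.     0.   ] width 18.5 F [ 0.2  0.1 -4.4] q7 -2.24
shift world [  63.2 -342.1    0.8]
turn deg (tool) [-0.03  0.02 -0.01] shift in tool axes AFTER turn [ -0.8 342.1 -63.2] z axis [-1.  0.  0.]
shift in tool axes now [ -0.8 342.  -63.4]
box side ((502.53668212890625, 22.49724578857422), (242.16049194335938, 83.30066680908203), 88.04408264160156)
box wrist 1926 ((503.9136657714844, 82.59867858886719), (118.09269714355469, 82.14087677001953), 87.95259857177734)
```

View pics/w5.png

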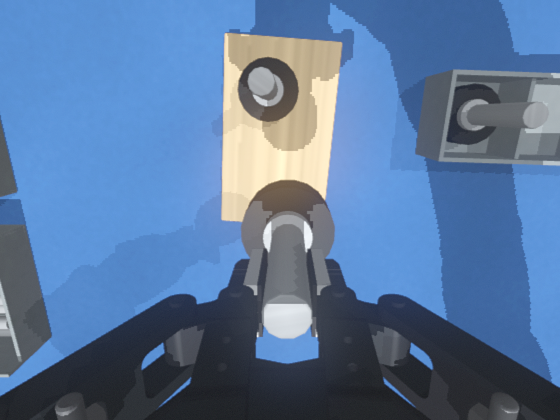

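The wrist view shows the spindle held upright between the jaws, with the roller at (288,235). The other spindle is still on the board (265,85) and the box is at right, unmoved. Now I carry it over the empty cell.

Call:
{"name": "jog_arm", "arguments": {
  "series": [
    [[0,0,0],[0,43,-8],1],
    [[0,0,0],[0,43,-8],1],
    [[0,0,0],[0,43,-8],1],
    [[0,0,0],[0,43,-8],1],
    [[0,0,0],[0,43,-8],1],
    [[0,0,0],[0,43,-8],1],
    [[0,0,0],[0,43,-8],1],
    [[0,0,0],[0,41,-7.5],1]
  ]
}}

```text
clock: 12.7
eef_pos: [500.6, -55.2, 253.3]
tool_rot: [-0.048, 1.567, 3.093]
force: [0.5, -0.5, -4.1]
width: 18.7
```

Call:
{"name": "jog_arm", "arguments": {
  "series": [
    [[0,0,0],[0,0,0],1],
    [[0,0,0],[0,0,0],1]
  ]
}}

```text
clock: 12.95
eef_pos: [500.6, -53.2, 253.8]
tool_rot: [-0.26, 1.567, 2.88]
force: [-0.1, 0.4, -4.2]
width: 18.5
```

```bash
cat > held.py <<'E'
from h import *
import sys
n=sys.argv[1]; tx,ty=float(sys.argv[2]),float(sys.argv[3])
s=read_state(); b=s['eef_pos'][2]-101.5
print('est bottom z',b.round(1))
for cam in('wrist','side','scene'):
    w=save(cam,n+cam); P=pts(w); z=P[...,2]; near=np.hypot(P[...,0]-s['eef_pos'][0],P[...,1]-s['eef_pos'][1])<60
    dark=w['img'].max(-1)<75
    m=near&dark&(z>b+19)&(z<b+32)
    q=P[m]
    if len(q)>30:
        (c,r)=cv2.minEnclosingCircle(q[:,:2].astype(np.float32)); print(cam,'roller top n',len(q),'centre',np.round(c,1),'r',round(r,1),'z95',np.percentile(q[:,2],[50,90,99]).round(1))
    m=(z>54)&(z<64)&(P[...,0]>440)&(P[...,0]<570)&(P[...,1]>-120)&(P[...,1]<160)
    print('box',cv2.minAreaRect(P[m][:,:2].astype(np.float32)))
plan(tx,ty,100,90)
E
python3 held.py a1 500.3 -55; cd pics; python3 -c "
import cv2,numpy as np
cv2.imwrite('m1.png',np.vstack([cv2.imread('a1wrist.png')[100:],cv2.imread('a1side.png')[100:340]]))"
```

```text
est bottom z 152.3
wrist roller top n 3416 centre [499.1 -53.9] r 29.8 z95 [177.2 178.1 178.8]
box ((502.21722412109375, 22.078781127929688), (238.58975219726562, 82.54561614990234), 87.94176483154297)
side roller top n 290 centre [498.2 -50.8] r 30.9 z95 [177.7 179.8 182.7]
box ((502.444580078125, 22.143455505371094), (243.3330535888672, 83.38331604003906), 87.9986343383789)
scene roller top n 183 centre [502.9 -48.8] r 29.9 z95 [177.7 179.8 180.7]
box ((502.6134948730469, 23.57788848876953), (239.8999481201172, 88.20114135742188), 87.44175720214844)
clock 13.1 grasp pt [501.1 -52.4 248.7] tool x [-0.001  0.001 -1.   ] tool y [ 0.002 -1.    -0.001] width 18.8 F [ 0.8  1.  -4.4] q7 -1.53
shift world [  -0.8   -2.6 -148.7]
turn deg (tool) [0.09 0.09 0.04] shift in tool axes AFTER turn [148.7   2.6   0.8] z axis [-1.  0.  0.]
shift in tool axes now [148.7   2.7   0.6]
```

View pics/m1.png

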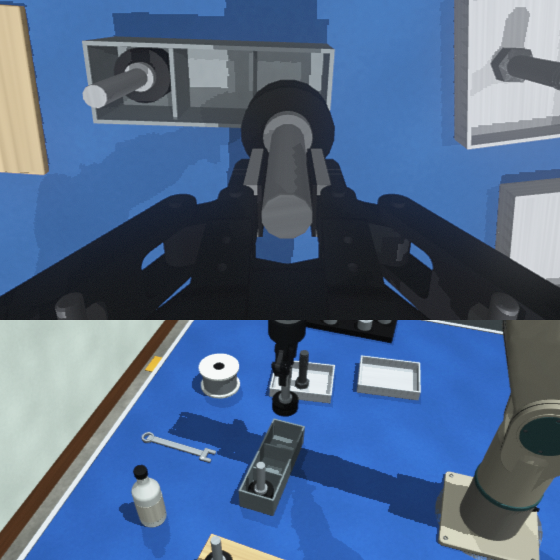

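Seen from the wrist, the roller is centred about 2 mm off the cell centre in y. The bolt stands in tray A at top right. Lowering.

Call:
{"name": "jog_arm", "arguments": {
  "series": [
    [[0,0,0],[30,2,0],1],
    [[0,0,0],[35,0,0],1],
    [[0,0,0],[20,0,0],1],
    [[0,0,0],[0,0,0],1],
    [[0,0,0],[15,0,0],1],
    [[0,0,0],[15,0,0],1],
    [[0,0,0],[0,0,0],1]
  ]
}}

```text
clock: 13.98
eef_pos: [500.7, -55.6, 139.3]
tool_rot: [-0.063, 1.568, 3.078]
force: [0.2, 0.4, -4.6]
width: 18.3
```

Call:
{"name": "jog_arm", "arguments": {
  "series": [
    [[0,0,0],[10,0,0],1],
    [[0,0,0],[10,0,0],1],
    [[0,0,0],[6,0,0],1],
    [[0,0,0],[2,0,0],1],
    [[0,0,0],[0,0,0],1]
  ]
}}

```text
clock: 14.6
eef_pos: [501.6, -55.8, 112.3]
tool_rot: [-0.178, 1.571, 2.963]
force: [0.1, -1.1, -4.0]
width: 18.8
```

Call:
{"name": "jog_arm", "arguments": {
  "series": [
    [[0,0,0],[4,0,0],1],
    [[0,0,0],[0,0,0],1]
  ]
}}

```text
clock: 14.85
eef_pos: [501.5, -55.7, 108.2]
tool_rot: [-0.26, 1.571, 2.881]
force: [0.2, 0.7, -3.7]
width: 18.6
```

Call:
{"name": "jog_arm", "arguments": {
  "series": [
    [[0,0,0],[1.5,0,0],1],
    [[0,0,0],[0,0,0],1]
  ]
}}

```text
clock: 15.1
eef_pos: [501.6, -55.8, 106.8]
tool_rot: [-2.079, 1.571, 1.062]
force: [-0.4, -0.3, -4.5]
width: 18.5
```

Call:
{"name": "jog_arm", "arguments": {
  "series": [
    [[0,0,0],[1,0,0],1],
    [[0,0,0],[0,0,0],1]
  ]
}}

```text
clock: 15.35
eef_pos: [501.7, -55.9, 106.0]
tool_rot: [2.85, 1.57, -0.292]
force: [-0.5, -0.1, -1.5]
width: 18.2
```

Call:
{"name": "jog_arm", "arguments": {
  "series": [
    [[0,0,0],[0.5,0,0],1],
    [[0,0,0],[0,0,0],0],
    [[0,0,0],[0,0,0],-0.3],
    [[0,0,0],[0,0,0],-0.3],
    [[0,0,0],[-15,0,0],-0.3],
    [[0,0,0],[-45,0,0],-0.3],
    [[0,0,0],[-50,0,0],-0.3],
    [[0,0,0],[-40,0,0],-0.3]
  ]
}}

```text
clock: 16.35
eef_pos: [501.9, -55.8, 258.4]
tool_rot: [3.091, 1.568, -0.051]
force: [0.7, -0.2, 0.3]
width: 55.6
```

```bash
cat > tops.py <<'E'
from h import *
import sys
for cam in ('side','scene'):
    w=save(cam,sys.argv[1]+cam);P=pts(w);z=P[...,2]
    m=((z>106)&(z<130)&(P[...,0]<650)&(P[...,0]>350)&(P[...,1]>-400)&(P[...,1]<400)).astype(np.uint8);n,l,st,c=cv2.connectedComponentsWithStats(m)
    for i in range(1,n):
        if st[i,4]>40: q=P[l==i]; print(cam,c[i].round(),st[i,4],((q.min(0)+q.max(0))/2).round(1),'ztop',q[:,2].max().round(1))
    m=(z>54)&(z<64)&(P[...,0]>440)&(P[...,0]<570)&(P[...,1]>-120)&(P[...,1]<160)
    print('box',cv2.minAreaRect(P[m][:,:2].astype(np.float32)))
E
python3 tops.py t1; python3 -c "
from h import *
plan(532,307,250,90)"
```

```text
side [304. 134.] 68 [ 515.7 -300.2  113.7] ztop 121.0
side [284. 198.] 65 [500.4 -54.6 114.5] ztop 122.4
side [260. 247.] 80 [508.7 103.  114.1] ztop 121.7
side [216. 322.] 124 [531.5 308.3 116.8] ztop 127.6
box ((502.8816833496094, 23.285682678222656), (242.76454162597656, 83.53421020507812), 88.07791137695312)
scene [193. 166.] 73 [ 518.1 -302.2  114.1] ztop 122.1
scene [275. 193.] 62 [501.1 -53.6 113.9] ztop 121.6
scene [331. 217.] 65 [509. 103. 114.] ztop 121.8
scene [412. 256.] 104 [533.  307.5 117. ] ztop 127.7
box ((503.00335693359375, 22.759475708007812), (241.21170043945312, 88.48117065429688), 88.53423309326172)
clock 16.45 grasp pt [504.4 -56.  254.5] tool x [ 0.01  -0.001 -1.   ] tool y [-0.001 -1.     0.001] width 55.6 F [ 0.9  0.2 -1. ] q7 -1.52
shift world [ 27.6 363.   -4.5]
turn deg (tool) [-0.05 -0.58 -0.04] shift in tool axes AFTER turn [   4.5 -363.   -27.6] z axis [-1.  0.  0.]
shift in tool axes now [   4.6 -363.1  -27.3]
```

The first spindle stands in its cell, with its top level with spindle_c, and the box has not moved. On to the second spindle.

Call:
{"name": "jog_arm", "arguments": {
  "series": [
    [[0,0,0],[0,-45.4,-3.7],-0.3],
    [[0,0,0],[0,-45.4,-3.7],-0.3],
    [[0,0,0],[0,-45.4,-3.7],-0.3],
    [[0,0,0],[0,-45.4,-3.7],-0.3],
    [[0,0,0],[0,-45.4,-3.7],-0.3],
    [[0,0,0],[0,-45.4,-3.7],-0.3],
    [[0,0,0],[0,-45.4,-3.7],-0.3],
    [[0,0,0],[0,-45.4,-3.7],-0.3]
  ]
}}

```text
clock: 17.45
eef_pos: [531.1, 308.6, 255.2]
tool_rot: [0.881, 1.57, -2.261]
force: [-0.7, -1.0, -0.3]
width: 55.5
```

Call:
{"name": "jog_arm", "arguments": {
  "series": [
    [[0,0,0],[0,0,0],-0.3],
    [[0,0,0],[0,0,0],-0.3]
  ]
}}

```text
clock: 17.7
eef_pos: [531.1, 306.4, 254.9]
tool_rot: [1.106, 1.569, -2.037]
force: [0.8, -0.7, 0.5]
width: 55.8
```

```bash
python3 - <<'E'
from h import *
plan(532,307,105.5,90)
w=save('wrist','w7')
P=pts(w);m=((P[...,2]>112)&(P[...,2]<135)).astype(np.uint8);n,l,st,c=cv2.connectedComponentsWithStats(m)
for i in range(1,n):
    if st[i,4]>60: q=P[l==i]; print(c[i].round(),st[i,4],((q.min(0)+q.max(0))/2).round(1),(np.ptp(q,axis=0)).round(1))
E
```

```text
clock 17.7 grasp pt [531.1 306.4 248.9] tool x [-0.001 -0.002 -1.   ] tool y [-0.001 -1.     0.002] width 55.8 F [ 0.8 -0.7  0.5] q7 -2.16
shift world [   0.9    0.6 -143.4]
turn deg (tool) [-0.05  0.05 -0.09] shift in tool axes AFTER turn [143.4  -0.6  -0.9] z axis [-1.  0.  0.]
shift in tool axes now [143.4  -0.8  -1. ]
[286. 205.] 527 [531.4 306.2 119.1] [19.9 19.5 14. ]
[531. 230.] 534 [507.9 101.6 116.1] [19.9 19.8  8.3]
```

Call:
{"name": "jog_arm", "arguments": {
  "series": [
    [[0,0,0],[40,0,-0.5],-0.3],
    [[0,0,0],[40,0,0],-0.3],
    [[0,0,0],[40,0,0],-0.3],
    [[0,0,0],[23,0,0],-0.3],
    [[0,0,0],[0,0,0],-0.3],
    [[0,0,0],[0,0,0],1],
    [[0,0,0],[0,0,0],1],
    [[0,0,0],[0,0,0],1]
  ]
}}

```text
clock: 18.75
eef_pos: [532.9, 307.3, 113.9]
tool_rot: [-2.861, 1.568, 0.28]
force: [-0.7, -2.5, 5.2]
width: 18.5
```

Call:
{"name": "jog_arm", "arguments": {
  "series": [
    [[0,0,0],[0,0,0],1],
    [[0,0,0],[0,0,0],1]
  ]
}}

```text
clock: 19.0
eef_pos: [532.9, 307.3, 113.9]
tool_rot: [-2.896, 1.568, 0.245]
force: [1.2, -2.0, 6.6]
width: 18.9
```

Call:
{"name": "jog_arm", "arguments": {
  "series": [
    [[0,0,0],[-5,0,0],1],
    [[0,0,0],[-30,0,0],1],
    [[0,0,0],[-50,0,0],1],
    [[0,0,0],[-50,0,0],1],
    [[0,0,0],[-10,0,0],1],
    [[0,0,0],[0,0,0],1]
  ]
}}

```text
clock: 19.75
eef_pos: [531.3, 307.3, 256.9]
tool_rot: [0.393, 1.57, -2.749]
force: [-0.3, 0.7, -4.2]
width: 18.6
```

Call:
{"name": "jog_arm", "arguments": {
  "series": [
    [[0,0,0],[0,40.6,4.1],1],
    [[0,0,0],[0,40.6,4.1],1],
    [[0,0,0],[0,40.6,4.1],1],
    [[0,0,0],[0,40.6,4.1],1],
    [[0,0,0],[0,40.6,4.1],1],
    [[0,0,0],[0,40.6,4.1],1],
    [[0,0,0],[0,40.6,4.1],1],
    [[0,0,0],[0,0,0],1]
  ]
}}

```text
clock: 20.75
eef_pos: [500.8, 18.7, 255.0]
tool_rot: [0.469, 1.564, -2.68]
force: [0.2, 0.9, -4.3]
width: 18.6
```

Call:
{"name": "jog_arm", "arguments": {
  "series": [
    [[0,0,0],[0,0,0],1]
  ]
}}

```text
clock: 20.88
eef_pos: [502.0, 23.7, 255.7]
tool_rot: [-0.128, 1.567, 3.013]
force: [0.1, 1.3, -4.1]
width: 18.5
```

```bash
sed -i 's/101.5/103.9/' held.py; python3 held.py b1 503 23
```

```text
est bottom z 151.8
wrist roller top n 3244 centre [500.5  22.6] r 29.9 z95 [177.3 178.1 178.7]
box ((502.16314697265625, 21.91059112548828), (238.662841796875, 82.36773681640625), 87.96898651123047)
side roller top n 320 centre [500.7  26.5] r 30.6 z95 [177.6 179.8 181.9]
box ((502.11395263671875, 23.906494140625), (240.57333374023438, 83.35487365722656), 87.76828002929688)
scene roller top n 206 centre [504.5  28.5] r 29.9 z95 [178.1 179.9 181.8]
box ((502.59765625, 22.80219268798828), (241.1450958251953, 87.71580505371094), 87.50428771972656)
clock 21.02 grasp pt [502.7  24.5 250.6] tool x [-0.001  0.    -1.   ] tool y [ 0.002 -1.    -0.   ] width 19.0 F [ 0.1 -0.4 -2.8] q7 -1.69
shift world [   0.3   -1.5 -150.6]
turn deg (tool) [0.09 0.08 0.03] shift in tool axes AFTER turn [150.6   1.5  -0.3] z axis [-1.  0.  0.]
shift in tool axes now [150.6   1.6  -0.5]
```

View pics/b1wrist.png

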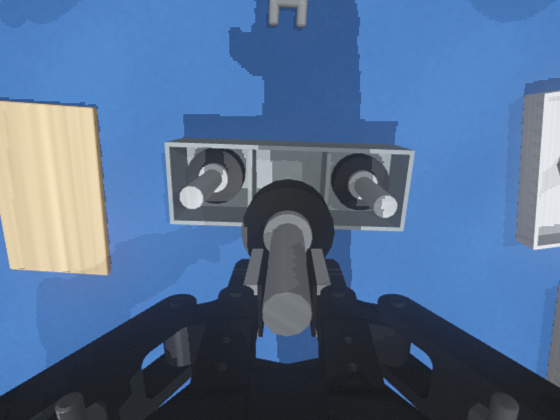

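The wrist view shows spindle_c (192,197) and the placed spindle (385,207) standing in the outer cells. The held roller is over the middle cell, about 1 mm off. Lowering.

Call:
{"name": "jog_arm", "arguments": {
  "series": [
    [[0,0,0],[30,1,-1],1],
    [[0,0,0],[35,0,0],1],
    [[0,0,0],[20,0,0],1],
    [[0,0,0],[0,0,0],1],
    [[0,0,0],[15,0,0],1],
    [[0,0,0],[15,0,0],1],
    [[0,0,0],[0,0,0],1]
  ]
}}

```text
clock: 21.9
eef_pos: [503.2, 22.2, 141.3]
tool_rot: [0.09, 1.568, -3.052]
force: [0.3, 0.3, -3.6]
width: 18.2
```

Call:
{"name": "jog_arm", "arguments": {
  "series": [
    [[0,0,0],[10,0,0],1],
    [[0,0,0],[10,0,0],1],
    [[0,0,0],[6,0,0],1],
    [[0,0,0],[2,0,0],1],
    [[0,0,0],[0,0,0],1]
  ]
}}

```text
clock: 22.52
eef_pos: [504.1, 22.2, 114.2]
tool_rot: [2.508, 1.571, -0.634]
force: [1.1, 0.1, -3.4]
width: 18.3
```

Call:
{"name": "jog_arm", "arguments": {
  "series": [
    [[0,0,0],[4,0,0],1],
    [[0,0,0],[0,0,0],1]
  ]
}}

```text
clock: 22.78
eef_pos: [503.9, 22.2, 110.2]
tool_rot: [0.165, 1.571, -2.978]
force: [-0.2, 0.3, -3.5]
width: 18.6
```

Call:
{"name": "jog_arm", "arguments": {
  "series": [
    [[0,0,0],[1.5,0,0],1],
    [[0,0,0],[0,0,0],1]
  ]
}}

```text
clock: 23.02
eef_pos: [504.0, 22.2, 108.8]
tool_rot: [0.218, 1.571, -2.924]
force: [-0.5, -0.7, -3.3]
width: 18.6
```

Call:
{"name": "jog_arm", "arguments": {
  "series": [
    [[0,0,0],[0.7,0,0],1],
    [[0,0,0],[0,0,0],1]
  ]
}}

```text
clock: 23.28
eef_pos: [504.0, 22.2, 108.1]
tool_rot: [-1.679, 1.571, 1.462]
force: [0.4, 0.6, -3.7]
width: 18.3
```

Call:
{"name": "jog_arm", "arguments": {
  "series": [
    [[0,0,0],[1,0,0],1],
    [[0,0,0],[0,0,0],1]
  ]
}}

```text
clock: 23.52
eef_pos: [504.1, 22.1, 107.8]
tool_rot: [2.844, 1.57, -0.298]
force: [-2.1, -0.7, 5.3]
width: 18.9
```

Call:
{"name": "jog_arm", "arguments": {
  "series": [
    [[0,0,0],[0,0,0],0],
    [[0,0,0],[0,0,0],-0.3],
    [[0,0,0],[0,0,0],-0.3],
    [[0,0,0],[-15,0,0],-0.3],
    [[0,0,0],[-45,0,0],-0.3],
    [[0,0,0],[-50,0,0],-0.3],
    [[0,0,0],[-40,0,0],-0.3],
    [[0,0,0],[0,0,0],-0.3]
  ]
}}

```text
clock: 24.52
eef_pos: [506.1, 22.4, 261.1]
tool_rot: [-3.053, 1.563, 0.088]
force: [-0.1, 0.8, -0.3]
width: 55.5
```

```bash
python3 tops.py t2; python3 -c "
from h import *
w=save('wrist','t2wrist')
a=cv2.imread('pics/t2side.png')[80:360]; b=cv2.imread('pics/t2wrist.png')[:280]
cv2.imwrite('pics/m2.png',np.vstack([a,b]))
for k in('spool','oil'):pass
for cam in('side',):
    P0=pts(dict(np.load('pics/d1.npz')));P=pts(dict(np.load('pics/t2side.npz')))
    for n,x,y,r,lo in(('spool',743,-195,90,30),('oil',725,237,60,60),('spanner',700,0,150,3)):
        for Q in(P0,P):
            m=(np.hypot(Q[...,0]-x,Q[...,1]-y)<r)&(Q[...,2]>lo)&(Q[...,0]>570); print(n,m.sum(),Q[m].mean(0).round(1))
print(read_state()['width'],read_state()['eef_pos'])"
```

```text
side [304. 134.] 70 [ 516.3 -300.3  115.2] ztop 123.8
side [284. 198.] 67 [500.9 -54.  114.6] ztop 122.2
side [274. 221.] 70 [502.4  23.7 114.5] ztop 122.7
side [260. 246.] 79 [508.6 103.9 114.1] ztop 121.5
box ((502.4739990234375, 22.516403198242188), (243.0613250732422, 83.42042541503906), 88.2056655883789)
scene [193. 166.] 72 [ 516.8 -301.4  114.1] ztop 122.2
scene [275. 193.] 60 [501.2 -53.3 114. ] ztop 121.4
scene [302. 204.] 68 [503.8  23.6 114.2] ztop 122.1
scene [330. 217.] 67 [510.1 102.3 114.1] ztop 121.5
box ((503.16864013671875, 23.56743621826172), (239.7956085205078, 86.3165283203125), 88.28707885742188)
spool 1096 [ 733.7 -222.    63.5]
spool 1099 [ 733.9 -222.3   63.7]
oil 1054 [713.2 238.9 115. ]
oil 1053 [713.3 238.9 114.9]
spanner 803 [725.8  15.2   5.5]
spanner 767 [725.5  12.6   5.6]
55.48485388157379 [503.35714661  22.18254147 256.86178828]
```

View pics/m2.png

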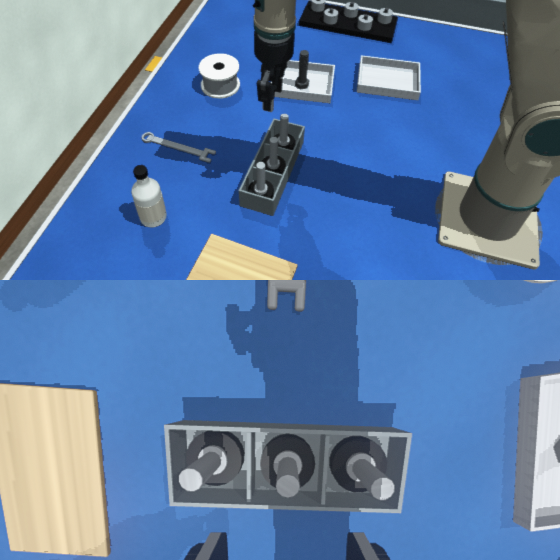

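Both views show three spindles upright in the three cells (wrist shafts at 192,480 / 288,483 / 382,488). The bolt stands in tray A (side 304,70), and the gripper is clear of everything. Handing in.

```bash
python3 -c "
from cell import *
print(finish_job())"
```

```text
the job is handed in; nothing more can be done
None
```

The job is done and handed in at about 25 s on the robot's clock; `finish_job()` reports no verdict. The bolt stands in the aluminium tray farthest to the robot's left. The two spindles from the board stand in the two free cells, each lowered until contact was felt or nearly so before I let go.

What the last checks showed:
- **Spindles:** all three shafts stand about 78 mm apart, with tops at the same height in both views (about 122 mm).
- **Bolt:** it stands upright at about (516.5, -301) mm, inside the tray centred at (517, -307).
- **Box:** it moved less than about 1 mm, which is within measurement noise.
- **Spool and oil bottle:** both are unchanged to within 0.5 mm.
- **Spanner:** its reading differed by about 2.6 mm in y. I put that down to a changed view rather than movement, and it is far below the 30 mm limit.
- **Gripper:** open and about 150 mm above where it last let go, touching nothing.

The only disagreement was between cameras: they differed by 2–6 mm on the position of the held roller. I placed by the wrist view, and both spindles went in with no side contact felt.

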